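Zero the beam power meter, then hold the sprung beam shutter half open

TASK

Take a half-beam reading at the cell sorter's laser bench: first turn the meter's grey tare knob until its orange pointer points at the green zero mark and let go of it, then slide the sprung shutter by its orange tab until the red pointer lines on its blade stand in the green half-travel band, and keep holding it there with the fingers: the program finishes while still holding the shutter half open, because the spring would shut it. Never let the pointer lines reach the red line beyond the green band, and leave the knob at zero and the other things on the bench where they are.

Things in the scene. Friction and masses are not known exactly. Their poses are not given: they have to be found in the camera images.
- meter: White beam power meter, fixed to the bench, 130 x 130 mm, 40 mm high, with a black dial disc (124 mm across, top at 44 mm) and the tare knob at its centre. Origin: centre of the underside; z up. The green zero mark (14 mm square) lies on the dial 53 mm from the centre in the meter's +x direction.
- tare_knob (a joint): Knob angle about the vertical, rad, counter-clockwise from above positive; 0: orange pointer at the centre of the green mark (meter's +x), which covers 0.14 rad either way. Starts 0.5 to 1.3 counter-clockwise of zero, so turn it clockwise. Stops at -2.6 and 2.6. Friction 0.04 N m; it stays where it is left.
- knob_grip (a point): Where to grip the knob: on its axis, 78 mm above the bench. The grip is an upright grey bar 46 mm long, 12 mm thick, from 54 to 92 mm above the bench, on a disc of radius 25 mm (44 to 54 mm above the bench). The point's x axis lies along the bar towards the orange pointer, so fingers close along its y; z up.
- shutter_base: Beam shutter unit, fixed to the bench: black block on an aluminium foot (90 x 220 mm), block top 55 mm above the bench. Origin: centre of the underside; z up. The blade slides to the unit's +y to open. A brass spring barrel lies on the middle line from y = +68 to +96 mm (top 67 mm high); a beam tube sticks out 35 mm to -x at y = -30 mm.
- half_mark (a point): Middle of the green half-travel band on the shutter unit, on its middle line (x = 0, y = 0 of the unit), 64 mm above the bench, at rail-top height. The two aluminium guide rails (x = -36 and +36 mm) carry the marks, along the unit's y: black line at -30 mm (shut), green band from -5 to +5 mm, red line at +15 mm. Axes as the unit's; fixed.
- shutter (a joint): Opening of the shutter in m: 0 shut, 0.060 at the end stop, 0.030 half travel with the pointer lines in the middle of the green band (band 0.025 to 0.035, red line at 0.045). The spring pushes it shut with 2.7 N when shut, 8.1 N at half travel, 180 N/m; friction 0.4 N.
- shutter_tab (a point): Grip point of the shutter's orange upright tab, 86 mm above the bench; moves with the blade. Shut: x = 0, y = -30 mm of the unit. Tab 30 mm wide (x), 12 mm thick (y, the slide direction), from 60 to 106 mm above the bench, on a steel blade 60 x 60 mm, top 60 mm high, with a red pointer line either side of the tab, level with its middle. Axes as the unit's.
- filter_cube: Bystander, loose: black optical filter cube, 32 mm, with an amber window, beside the shutter unit; origin at its underside; leave it.
- bead_jar: Bystander, loose: small jar with blue cap, 36 mm across, 45 mm high, beside the meter; origin at its underside; leave it.
- sheath_bottle: Bystander, loose: bottle with blue cap, 64 mm across, 150 mm high; origin at its underside; leave it.
- tube_rack: Bystander, loose: yellow tube rack with capped tubes, 90 x 120 mm, 69 mm high; origin at its underside; leave it.
- screwdriver: Bystander, loose: screwdriver with red handle, 180 mm long, lying; origin at its underside; leave it.
- mouse: Bystander, loose: black computer mouse, 105 x 62 x 26 mm; origin at its underside; leave it.
- phone: Bystander, loose: black phone lying flat, 150 x 72 x 9 mm; origin at its underside; leave it.
There are look-alikes about, which are no part of the job. What is shaped like the meter but pink or purple is not meant.

How it is judged (in metres and radians):
On the way, in this order (a step that is already met when the one before it is completed fails the run):
1. the tare knob points at the green zero mark and is let go (value of joint tare_knob between -0.14 and 0.14 rad and contact force between the fingers and meter below 0.2 N), for 0.3 s.
2. the shutter is held in the green half-travel band (value of joint shutter between 0.025 and 0.035 m and velocity of joint shutter between -0.01 and 0.01 m/s and contact force between the fingers and shutter_base above 3 N), for 0.5 s.
At the end, for the whole second after the job is handed in: The shutter's opening stays between 25 and 35 mm (the green band), nearly still (under 10 mm/s), with the fingers pressing on it with more than 3 N, and the tare knob is still within 0.14 rad of zero (all of step 2 and value of joint tare_knob between -0.14 and 0.14 rad); the arm keeps its last pose, push and grip.
It fails at once if the shutter's pointer lines reach the red line (opening 45 mm) (value of joint shutter above 0.045 m).
It fails at once if another thing on the bench is moved by more than 30 mm (distance of any of filter_cube, bead_jar, sheath_bottle, tube_rack, screwdriver, mouse, phone from where it was at the start of the episode above 0.03 m).
It also fails if it takes over 48 s, if anything falls off the work surface, if the arm or the gripper's body presses on something with over 40 N, if the wrist force passes 120 N, or if a joint passes its speed limit or range.

ROBOT

A 6-joint arm with a two-finger parallel gripper is mounted at the origin on the work surface. World frame = base frame: x ahead of the robot, y to its left, z up, the work surface at z = 0. Lengths are in m, angles in degrees, forces in N, time in s.
With the tool pointing down it reaches from about 0.25 to 0.725 m from the base axis. Payload 9.7 kg.
Tool frame: the origin (TCP) lies midway between the tips of the shut fingers; the grasp point (between the pads) lies 19 mm behind it; z points along the fingers, y is the line along which they close (so a half turn about z gives the same grasp; the last joint's range is limited). The gripper opens to 85 mm and grips with 20 to 120 N. Pads are 22 mm wide; open, the fingers measure 114 mm over their backs; the gripper's body (76 mm by 85 mm) begins 54 mm behind the grasp point. The pads swing forward as they close: fully open they stand 13 mm farther back than shut.
Start: joints at [74.427, 4.979, 10.078, 95.1, 0, 90], TCP at [0.148, 0.53, 0.231] pointing down, gripper open.
Joint ranges: [-179.16, 179.16], [-48.56, 103.87], [-65.8, 70.77], [-126.05, 130.52], [-82.76, 87.17], [-180, 180]. Speed limits (degrees/s): [127.2, 127.2, 147.25, 180, 180, 180].

INTERFACE

Orientations are given as [roll, pitch, yaw] about the fixed x, y, z axes, in that order (R = Rz(yaw) Ry(pitch) Rx(roll)).
In Python, from workcell import bot gives the robot as it stands. The module is installed in compiled form; this text tells all that it offers.
- The arm moves only by the tool send_rows, never from a script. Its argument "moves" is one flat list of numbers, 7 for each row, row after row: the shift along the world's x, y, z normalised to -1 to 1, where 1 is 0.025 m, then the turn, a rotation vector about the world's x, y, z normalised to -1 to 1, where 1 is 0.15 rad, then the closure, from -1 (fully open) to 1 (shut), so that 0 is half open. A call has 1 to 8 rows; each row shifts and turns the commanded pose from where the row before left it; what a row does not reach is not made up. A row lasts 1/8 s, in which the tool goes at most 62.5 mm and 10.7 degrees, less where a joint would pass 70% of its speed; a pose out of reach is approached as far as the arm can. A call with a number of a shift or a turn outside -1 to 1 is refused whole. A call with a gripper value outside its range is refused whole. The fingers move at their own pace and stop on an object; "squeeze" is the grip in N (left out, the last holds). Time passes only in rows, so rows that do not move let the fingers close. It gives the time, the measured TCP pose, the force, the opening and the grip force at its end, in the units of the state.
- bot.get_obs(): the state, without advancing time (a new reading comes with each control period).
- bot.camera(name): name is "side" or "top" or "wrist"; returns a dict with "color" (384x512x3 uint8, red, green, blue), "camera_matrix" (3x3 intrinsics, pixels), "R" (3x3) and "t" (3): a world point X has camera coordinates R X + t. Camera axes: x right, y down, z forward; pixel columns grow to the right and rows downward; lengths in m; the calibration is good to about 2 mm. A picture is of the moment at which its call begins. There is no depth.
- bot.job_done(): hands the job in; it is judged then, once.
Trained networks look in the newest picture that a camera, given by its name, has taken for a name from the list of things; names that differ only in an ending like _2 or _b are one class to them, and where a whole thing is asked for, a point or a joint stands for the part that bears it (a point fixed in the world has none). Each returns a list of dicts, best first, with "p" (0 to 1); they miss things now and then, are a little off and sometimes report something else, mostly with a low value. They report only what shows in the picture. A call takes as long as a camera call. They do not tell look-alikes from the thing itself.
- bot.boxes_of(camera, query): "extent" ([left, top, right, bottom] in pixels, round what is visible of it).
- bot.trace(camera, query): "region" (384x512 bool, what is visible of it) and "extent" ([left, top, right, bottom] in pixels, round what is visible of it).
- bot.landmark_of(camera, query): "pixel" ([column, row] in pixels: a listed point, or the origin of a listed thing).
The state is a dict: "time": time; "q": joint angles; "qd": joint speeds; "joint_efforts": joint torques, N m; "ee_pos": TCP position; "tcp_rot": TCP orientation; "wrist_force": force on the tool from outside, world axes, zero at the start; "torque": the same for the moment, N m; "opening": finger opening in m; "grasp_force": force on a finger pad.
Only numpy, scipy, OpenCV 4.12 (cv2) and the standard library are available. Lean on these libraries where they do the work, as an engineer would, in place of code of your own. Each camera call takes 0.05 s, during which the arm holds its last target. There are 200 camera calls.

## Working session

There is one attempt and no reset: what is moved stays moved. The work goes in short steps, Python scripts to look and compute and a tool call to move; the robot and the scene stay as the last step left them, time stands still between calls to the robot, and variables do not carry over. Pictures are saved under pics/ and viewed, at most 10 in all, crops included, and the job is handed in when it is done.

Besides the shell and the picture viewer there is one more tool, called after "Request:" as name(argument=value, ...) on one line, values as JSON. send_rows: Moves the arm, as the interface text tells. Its arguments: {"type":"object","properties":{"moves":{"type":"array"},"squeeze":{"type":"number"}},"required":["moves"]}

```bash
mkdir -p pics; cat > h.py <<'E'
import numpy as np, cv2
from workcell import bot
def ray(c,px):
    d=np.linalg.inv(c["camera_matrix"])@np.array([px[0],px[1],1.]); R=np.array(c["R"]);return -R.T@np.array(c["t"]),R.T@d
def at(c,px,z):
    o,d=ray(c,px); return o+d*(z-o[2])/d[2]
def proj(c,X):
    p=c["camera_matrix"]@(np.array(c["R"])@np.array(X)+c["t"]); return p[:2]/p[2]
def save(c,n): cv2.imwrite("pics/"+n,c["color"][:,:,::-1])
E
python3 - <<'E'
from h import *
Z=dict(meter=0,knob_grip=.078,shutter_base=0,half_mark=.064,shutter_tab=.086,filter_cube=0,bead_jar=0,sheath_bottle=0)
ims=[]
for n in("top","side"):
    c=bot.camera(n); save(c,n+"0.png"); print(n,"cam at",(-np.array(c["R"]).T@c["t"]).round(3))
    for k,z in Z.items():
        for r in bot.landmark_of(n,k)[:3]: print(n,k,round(r["p"],2),np.round(r["pixel"],1),at(c,r["pixel"],z).round(4))
E
```

```text
top cam at [ 0.284 -0.017  1.839]
top meter 0.92 [158.3 149.3] [0.7214 0.3517 0.    ]
top meter 0.77 [186.2 203.7] [0.5055 0.2402 0.    ]
top meter 0.72 [295.7 143.6] [ 0.7387 -0.1872  0.    ]
top knob_grip 0.66 [278.7 183.6] [ 0.5681 -0.1138  0.078 ]
top knob_grip 0.62 [176.3 256.8] [0.3014 0.2638 0.078 ]
top knob_grip 0.6 [183.4 200.3] [0.5089 0.2398 0.078 ]
top shutter_base 0.9 [299.3 207.4] [ 0.4871 -0.1959  0.    ]
top half_mark 0.85 [295.5 203.9] [ 0.4933 -0.1758  0.064 ]
top shutter_tab 0.53 [304.6 202.7] [ 0.4948 -0.2074  0.086 ]
top filter_cube 0.45 [279.3 184.6] [ 0.5767 -0.1204  0.    ]
top bead_jar 0.64 [187.8 177.9] [0.6065 0.2349 0.    ]
top sheath_bottle 0.52 [246.8 140.4] [0.7535 0.0043 0.    ]
side cam at [ 0.239 -1.242  1.1  ]
side meter 0.9 [233.  171.9] [0.4842 0.2451 0.    ]
side meter 0.78 [181.9 177.5] [0.2918 0.259  0.    ]
side meter 0.71 [283.4 150.3] [0.7094 0.3379 0.    ]
side knob_grip 0.75 [178.6 158. ] [0.2903 0.2752 0.078 ]
side knob_grip 0.75 [208.2 200.3] [0.3572 0.0057 0.078 ]
side knob_grip 0.67 [289.1 135.3] [0.7264 0.3212 0.078 ]
side shutter_base 0.71 [258.9 248.6] [ 0.483 -0.176  0.   ]
side half_mark 0.74 [262.9 232.2] [ 0.4974 -0.1725  0.064 ]
side half_mark 0.56 [259.1 231.4] [ 0.487  -0.1661  0.064 ]
side shutter_tab 0.63 [266.5 236.6] [ 0.4977 -0.2164  0.086 ]
side filter_cube 0.69 [286.9 233.4] [ 0.5875 -0.1315  0.    ]
side bead_jar 0.55 [265.3 168.3] [0.6085 0.2366 0.    ]
side sheath_bottle 0.63 [316.5 199.2] [0.7374 0.0104 0.    ]
```

View pics/top0.png

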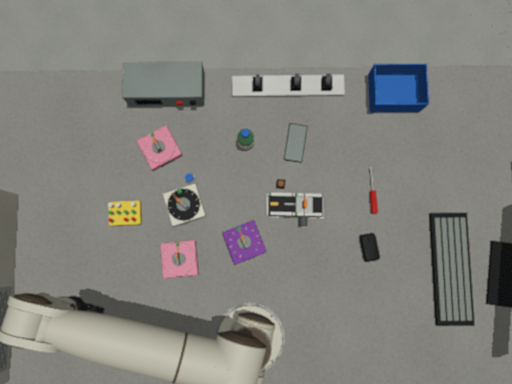

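View pics/side0.png

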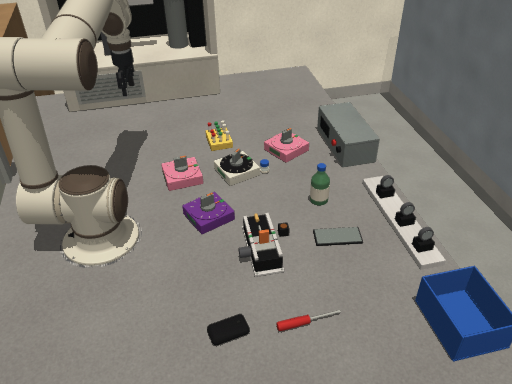

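The top view shows the white meter at about pixel (184,204) with its green mark near (180,192). The shutter unit is at (295,205) with its brass barrel on the left, so the unit's y is roughly world +y. The pink and purple units are look-alikes. The side view agrees: the white meter is at (236,167) and the shutter at (262,240).

Request:
send_rows(moves=[0.95,-0.75,0.1,0,0,0,-1,0.95,-0.75,0.1,0,0,0,-1,0.95,-0.75,0.1,0,0,0,-1,0.95,-0.75,0.1,0,0,0,-1,0.95,-0.75,0.1,0,0,0,-1,0.95,-0.75,0.1,0,0,0,-1,0.95,-0.75,0.1,0,0,0,-1,0.95,-0.75,0.1,0,0,0,-1])

```text
time: 1.9
ee_pos: [0.3384, 0.3791, 0.2514]
tcp_rot: [180.0, 0.0, 164.4]
wrist_force: [0.0, 1.0, -0.0]
opening: 0.0855
grasp_force: 0.0
```

Request:
send_rows(moves=[0.95,-0.75,0.1,0,0,0,-1,0.95,-0.75,0.1,0,0,0,-1,0.95,-0.75,0.1,0,0,0,-1,0.95,-0.75,0.1,0,0,0,-1,0.95,-0.75,0.1,0,0,0,-1,0.95,-0.75,0.1,0,0,0,-1,0,0,0,0,0,0,-1,0,0,0,0,0,0,-1])

```text
time: 2.9
ee_pos: [0.4798, 0.2675, 0.2662]
tcp_rot: [-180.0, -0.0, 164.4]
wrist_force: [0.4, -0.5, -0.2]
opening: 0.0855
grasp_force: 0.0
```

```bash
python3 - <<'E'
from h import *
o=bot.get_obs(); print({k:np.round(o[k],3) for k in("time","q","ee_pos","tcp_rot","opening")})
c=bot.camera("wrist"); save(c,"w1.png"); print((-np.array(c["R"]).T@c["t"]).round(3),np.round(c["R"],2))
for k,z in dict(meter=0,knob_grip=.078,bead_jar=0).items():
    for r in bot.landmark_of("wrist",k)[:3]: print(k,round(r["p"],2),np.round(r["pixel"],1),at(c,r["pixel"],z).round(4))
E
```

```text
{'time': np.float64(2.9), 'q': array([2.9131e+01, 5.8600e+00, 1.4949e+01, 9.9104e+01, 1.1000e-02,
       4.4718e+01]), 'ee_pos': array([0.48 , 0.267, 0.266]), 'tcp_rot': array([-1.79997e+02, -1.90000e-02,  1.64413e+02]), 'opening': np.float64(0.086)}
[0.412 0.285 0.409] [[ 0.27  0.96 -0.  ]
 [ 0.93 -0.26  0.28]
 [ 0.27 -0.08 -0.96]]
meter 0.75 [238.4 174.2] [0.4959 0.243  0.    ]
meter 0.74 [ 26.1 115.8] [0.3564 0.0145 0.    ]
meter 0.68 [347.  307.6] [0.7274 0.3388 0.    ]
knob_grip 0.77 [366.7 341.9] [0.7208 0.3423 0.078 ]
knob_grip 0.62 [235.4 189.5] [0.4947 0.2435 0.078 ]
bead_jar 0.84 [244.6 251.2] [0.6017 0.2209 0.    ]
```

View pics/w1.png

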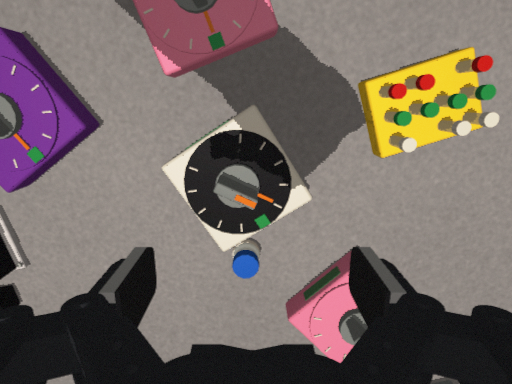

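The white meter fills the middle of the wrist view, with its dial centre at about (238,182) and the green mark at (263,222). Two orange pointer strips show at (246,202) and (266,198), and the jar is at (246,260). Next I'll measure the angles.

```bash
python3 - <<'E'
from h import *
c=bot.camera("wrist"); im=c["color"]; hsv=cv2.cvtColor(im,cv2.COLOR_RGB2HSV)
roi=np.zeros(im.shape[:2],np.uint8); roi[100:238,160:315]=1
def comps(m,name,z):
    n,l,s,ce=cv2.connectedComponentsWithStats(m.astype(np.uint8)*roi)
    for i in range(1,n):
        if s[i,4]>15:
            P=np.argwhere(l==i)[:,::-1].astype(float); u=np.linalg.svd(P-P.mean(0),full_matrices=False)[2][0]
            a,b=at(c,ce[i],z),at(c,ce[i]+u*5,z); d=b-a
            print(name,s[i],ce[i].round(1),a.round(4),"dir",np.degrees(np.arctan2(d[1],d[0])).round(1))
comps((abs(hsv[...,0].astype(int)-60)<20)&(hsv[...,1]>120)&(hsv[...,2]>50),"green",.044)
om=(hsv[...,0]<20)&(hsv[...,1]>170)&(hsv[...,2]>150)
comps(om,"or54",.054); comps(om,"or92",.092)
# dial: fit ellipse on black region hull
bm=((im.max(2)<45).astype(np.uint8)*roi); n,l,s,ce=cv2.connectedComponentsWithStats(bm); i=1+s[1:,4].argmax()
h=cv2.convexHull(np.argwhere(l==i)[:,::-1].astype(np.int32)); e=cv2.fitEllipse(h); print("ellipse",e, at(c,e[0],.044))
# grey knob bar top: light-ish grey
H=[at(c,p,.044)[:2] for p in h[:,0,:]]; cc,r=cv2.minEnclosingCircle(np.array(H,np.float32)); print(cc,r)
cv2.imwrite("pics/w2.png",cv2.resize(im[110:250,160:320,::-1],None,fx=4,fy=4,interpolation=cv2.INTER_CUBIC))
E
```

```text
green [254 214  16  15 143] [261.6 220.9] [0.5487 0.2586 0.044 ] dir -84.9
or54 [235 195  21  13 119] [244.9 201.1] [0.5167 0.2474 0.054 ] dir 49.3
or54 [257 194  16   9  58] [264.6 197.7] [0.5188 0.2699 0.054 ] dir 49.5
or92 [235 195  21  13 119] [244.9 201.1] [0.5054 0.2514 0.092 ] dir 49.3
or92 [257 194  16   9  58] [264.6 197.7] [0.5073 0.2716 0.092 ] dir 49.5
ellipse ((236.9573211669922, 181.3829345703125), (102.0293960571289, 105.41092681884766), 97.18844604492188) [0.49441427 0.24398105 0.044     ]
(0.4968576431274414, 0.2432119995355606) 0.06091873720288277
```

View pics/w2.png

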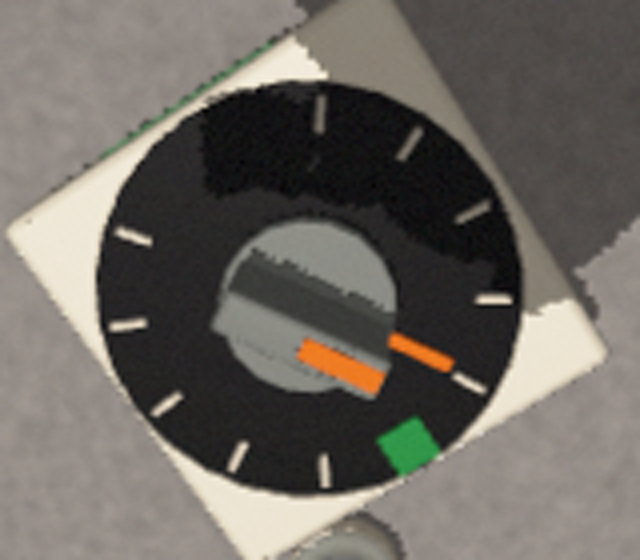

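Meter yaw is about 16° and the bar points at 49.4°, so the knob stands about 0.58 rad counter-clockwise. The knob axis is at about (0.497, 0.2437). I'll turn the tool 65° so the fingers straddle the bar, and descend over it.

Request:
send_rows(moves=[0.085,-0.12,-0.5,0,0,0.945,-1,0.085,-0.12,-0.5,0,0,0.945,-1,0.085,-0.12,-0.5,0,0,0.945,-1,0.085,-0.12,-0.5,0,0,0.945,-1,0.085,-0.12,-0.5,0,0,0.945,-1,0.085,-0.12,-0.5,0,0,0.945,-1,0.085,-0.12,-0.5,0,0,0.945,-1,0.085,-0.12,-0.5,0,0,0.945,-1])

```text
time: 4.15
ee_pos: [0.4969, 0.2436, 0.166]
tcp_rot: [-180.0, 0.0, -130.3]
wrist_force: [0.4, 0.4, 0.3]
opening: 0.0856
grasp_force: 0.0
```

```bash
python3 - <<'E'
from h import *
o=bot.get_obs(); print({k:np.round(o[k],3) for k in("time","q","ee_pos","tcp_rot","wrist_force")})
c=bot.camera("wrist"); save(c,"w3.png"); print(proj(c,[.497,.2437,.092]),[at(c,r["pixel"],.078).round(4) for r in bot.landmark_of("wrist","knob_grip")[:2]])
E
```

```text
{'time': np.float64(4.15), 'q': array([ 26.112,   4.578,   2.415,  87.83 ,   0.   , -23.595]), 'ee_pos': array([0.497, 0.244, 0.166]), 'tcp_rot': array([-1.79997e+02,  7.00000e-03, -1.30293e+02]), 'wrist_force': array([0.387, 0.366, 0.318])}
[253.10841414 206.15612939] [array([0.4854, 0.2316, 0.078 ]), array([0.4974, 0.2431, 0.078 ])]
```

View pics/w3.png

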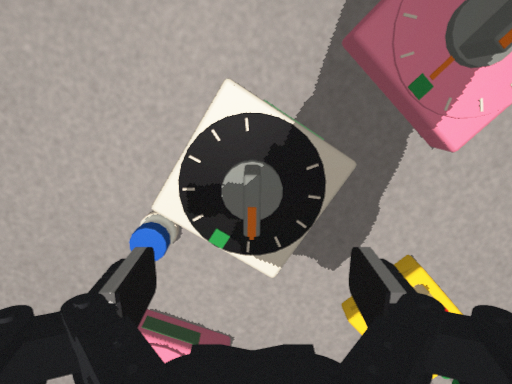

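The bar stands upright in the picture from (253,165) to (252,238), matching the prediction of (253,206), so it is aligned. I'll descend and close.

Request:
send_rows(moves=[0,0,-0.7,0,0,0,-1,0,0,-0.7,0,0,0,-1,0,0,-0.7,0,0,0,-1,0,0,-0.7,0,0,0,-1,0,0,-0.7,0,0,0,-1,0,0,-0.7,0,0,0,-1,0,0,0,0,0,0,1,0,0,0,0,0,0,1], squeeze=30)

```text
time: 5.25
ee_pos: [0.4974, 0.2434, 0.0617]
tcp_rot: [-180.0, 0.0, -130.6]
wrist_force: [0.5, 0.0, -0.0]
opening: 0.0519
grasp_force: 0.0
```

Request:
send_rows(moves=[0,0,0,0,0,0,1,0,0,0,0,0,0,1,0,0,0,0,0,0,1,0,0,0,0,0,0,1])

```text
time: 5.75
ee_pos: [0.4975, 0.2435, 0.0619]
tcp_rot: [-180.0, 0.1, -130.6]
wrist_force: [-1.4, -0.2, 5.4]
opening: 0.0114
grasp_force: 33.7
```

Request:
send_rows(moves=[0,0,0,0,0,-0.56,1,0,0,0,0,0,-0.56,1,0,0,0,0,0,-0.56,1,0,0,0,0,0,-0.56,1,0,0,0,0,0,-0.56,1,0,0,0,0,0,-0.56,1,0,0,0,0,0,-0.56,1,0,0,0,0,0,0,1])

```text
time: 6.75
ee_pos: [0.497, 0.2441, 0.0619]
tcp_rot: [179.9, 0.0, -164.3]
wrist_force: [-3.3, 3.3, 5.5]
opening: 0.0114
grasp_force: 33.9
```

Request:
send_rows(moves=[0,0,0,0,0,0,1,0,0,0,0,0,0,0.3,0,0,0,0,0,0,-1,0,0,0,0,0,0,-1,0,0,0,0,0,0,-1,0,0,0,0,0,0,-1,0,0,0,0,0,0,-1,0,0,0,0,0,0,-1])

```text
time: 7.75
ee_pos: [0.4972, 0.2433, 0.0613]
tcp_rot: [180.0, 0.0, -164.3]
wrist_force: [0.4, -0.1, 0.6]
opening: 0.0854
grasp_force: 0.0
```

Request:
send_rows(moves=[0,0,0.7,0,0,0,-1,0,0,0.7,0,0,0,-1,0,0,0.7,0,0,0,-1,0,0,0.7,0,0,0,-1,0,0,0.7,0,0,0,-1,0,0,0.7,0,0,0,-1,0,0,0,0,0,0,-1,0,0,0,0,0,0,-1])

```text
time: 8.75
ee_pos: [0.497, 0.2432, 0.1657]
tcp_rot: [-180.0, -0.0, -164.3]
wrist_force: [-0.6, -0.6, -0.7]
opening: 0.0855
grasp_force: 0.0
```

```bash
python3 - <<'E'
from h import *
o=bot.get_obs(); print({k:np.round(o[k],3) for k in("time","q","ee_pos","tcp_rot","wrist_force")})
c=bot.camera("wrist"); im=c["color"]; hsv=cv2.cvtColor(im,cv2.COLOR_RGB2HSV)
cv2.imwrite("pics/w4.png",cv2.resize(im[90:290,140:370,::-1],None,fx=3,fy=3))
for nm,m,z in(("green",(abs(hsv[...,0].astype(int)-60)<20)&(hsv[...,1]>120)&(hsv[...,2]>50),.044),("or",(hsv[...,0]<20)&(hsv[...,1]>170)&(hsv[...,2]>110),.092)):
    n,l,s,ce=cv2.connectedComponentsWithStats(m.astype(np.uint8))
    for i in range(1,n):
        if s[i,4]>40:
            P=np.argwhere(l==i)[:,::-1].astype(float); u=np.linalg.svd(P-P.mean(0),full_matrices=False)[2][0]
            a,b=at(c,ce[i],z),at(c,ce[i]+u*5,z); d=b-a; v=a-[.497,.2437,z]
            print(nm,s[i],ce[i].round(1),a.round(4),"dir",np.degrees(np.arctan2(d[1],d[0])).round(1),"bearing",np.degrees(np.arctan2(v[1],v[0])).round(1),np.linalg.norm(v).round(4))
E
```

```text
{'time': np.float64(8.75), 'q': array([ 2.6078e+01,  4.6280e+00,  2.4390e+00,  8.7858e+01, -1.0000e-03,
        1.0366e+01]), 'ee_pos': array([0.497, 0.243, 0.166]), 'tcp_rot': array([-1.79990e+02, -4.60000e-02, -1.64289e+02]), 'wrist_force': array([-0.607, -0.593, -0.722])}
green [329   0  20  13 210] [339.    5.3] [0.3495 0.2656 0.044 ] dir 104.8 bearing 171.6 0.1492
green [474 215  26  21 393] [486.3 224.9] [0.4749 0.4457 0.044 ] dir 88.2 bearing 96.2 0.2032
green [505 224   7  15  72] [508.8 231.3] [0.4751 0.4673 0.044 ] dir 25.6 bearing 95.6 0.2247
green [247 240  17  15 252] [255.  246.9] [0.5489 0.259  0.044 ] dir 108.0 bearing 16.5 0.0541
or [488 184  24  20 314] [502.3 193.3] [0.4425 0.4053 0.092 ] dir -68.8 bearing 108.6 0.1705
or [250 208   8  32 247] [253.5 223. ] [0.5097 0.2465 0.092 ] dir 15.4 bearing 12.2 0.013
```

View pics/w4.png

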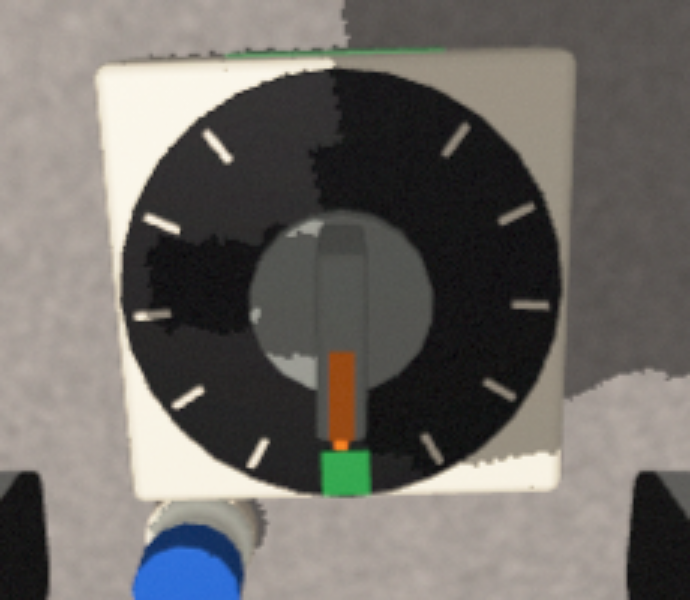

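The knob's orange pointer lies straight at the green mark (dir 15.4° against a mark bearing of 16.5°), and the jar hasn't moved. On to the shutter.

Request:
send_rows(moves=[-0.05,-1,0.3,0,0,-0.11,-1,-0.05,-1,0.3,0,0,-0.11,-1,-0.05,-1,0.3,0,0,-0.11,-1,-0.05,-1,0.3,0,0,-0.11,-1,-0.05,-1,0.3,0,0,-0.11,-1,-0.05,-1,0.3,0,0,-0.11,-1,-0.05,-1,0.3,0,0,-0.11,-1,-0.05,-1,0.3,0,0,-0.11,-1])

```text
time: 9.8
ee_pos: [0.4868, 0.0425, 0.2257]
tcp_rot: [180.0, -0.1, -171.9]
wrist_force: [-0.1, -0.1, -0.2]
opening: 0.0856
grasp_force: 0.0
```

Request:
send_rows(moves=[-0.05,-1,0.1,0,0,-0.12,-1,-0.05,-1,0.1,0,0,-0.12,-1,-0.05,-1,0.1,0,0,-0.12,-1,-0.05,-1,0.1,0,0,-0.12,-1,-0.05,-1,0.1,0,0,-0.12,-1,-0.05,-1,0.1,0,0,-0.12,-1,-0.05,-1,0.1,0,0,-0.12,-1,-0.05,-1,0.1,0,0,-0.12,-1])

```text
time: 10.8
ee_pos: [0.4768, -0.1575, 0.2455]
tcp_rot: [180.0, -0.1, 179.9]
wrist_force: [-0.5, 0.1, -0.8]
opening: 0.0854
grasp_force: 0.0
```

Request:
send_rows(moves=[0,-0.4,0,0,0,0,-1,0,-0.4,0,0,0,0,-1,0,0,0,0,0,0,-1,0,0,0,0,0,0,-1])

```text
time: 11.3
ee_pos: [0.4772, -0.1762, 0.2462]
tcp_rot: [180.0, -0.0, 179.9]
wrist_force: [0.6, -0.2, -0.8]
opening: 0.0853
grasp_force: 0.0
```

```bash
python3 - <<'E'
from h import *
o=bot.get_obs(); print({k:np.round(o[k],3) for k in("time","q","ee_pos","tcp_rot","wrist_force")})
c=bot.camera("wrist"); save(c,"w5.png")
for k,z in dict(shutter_base=0,half_mark=.064,shutter_tab=.086,filter_cube=0).items():
    for r in bot.landmark_of("wrist",k)[:2]: print(k,round(r["p"],2),np.round(r["pixel"],1),at(c,r["pixel"],z).round(4))
im=c["color"]; hsv=cv2.cvtColor(im,cv2.COLOR_RGB2HSV)
for nm,m,z in(("green",(abs(hsv[...,0].astype(int)-60)<20)&(hsv[...,1]>120)&(hsv[...,2]>50),.064),("red/or",((hsv[...,0]<20)|(hsv[...,0]>172))&(hsv[...,1]>150)&(hsv[...,2]>90),.064)):
    n,l,s,ce=cv2.connectedComponentsWithStats(m.astype(np.uint8))
    for i in range(1,n):
        if s[i,4]>12: print(nm,s[i],im[l==i].mean(0).round(),at(c,ce[i],z).round(4),"z106",at(c,ce[i],.106).round(4))
E
```

```text
{'time': np.float64(11.3), 'q': array([-2.0274e+01, -3.3300e-01,  6.2560e+00,  9.6601e+01,  7.0000e-03,
       -2.0198e+01]), 'ee_pos': array([ 0.477, -0.176,  0.246]), 'tcp_rot': array([ 1.79990e+02, -9.00000e-03,  1.79924e+02]), 'wrist_force': array([ 0.557, -0.23 , -0.829])}
shutter_base 0.87 [253.7 174.4] [ 0.4946 -0.1758  0.    ]
shutter_base 0.19 [ 11.8 215.2] [ 0.5467 -0.4809  0.    ]
half_mark 0.68 [247.7 184.4] [ 0.4906 -0.1822  0.064 ]
shutter_tab 0.74 [220.8 192. ] [ 0.4924 -0.2078  0.086 ]
filter_cube 0.91 [292.1 238.7] [ 0.5794 -0.1265  0.    ]
green [455  88  16  17 190] [ 48. 149.  74.] [0.4042 0.0228 0.064 ] z106 [ 0.4045 -0.0031  0.106 ]
green [248 145   9  12  99] [28. 84. 42.] [ 0.4554 -0.1779  0.064 ] z106 [ 0.4491 -0.1778  0.106 ]
green [245 212   9  12  86] [ 47. 143.  71.] [ 0.5265 -0.1805  0.064 ] z106 [ 0.511  -0.1801  0.106 ]
red/or [483  32  12  29 217] [228. 116.  33.] [0.3603 0.0388 0.064 ] z106 [0.3663 0.0108 0.106 ]
red/or [457  68   8  20  85] [223. 111.  36.] [0.3878 0.0176 0.064 ] z106 [ 0.3902 -0.0076  0.106 ]
red/or [266 146   2  11  22] [122.  25.  23.] [ 0.4563 -0.1633  0.064 ] z106 [ 0.4499 -0.1651  0.106 ]
red/or [  0 151  17  72 700] [137.  22.  19.] [ 0.502  -0.4331  0.064 ] z106 [ 0.4897 -0.4     0.106 ]
red/or [221 156   3   9  19] [123.  23.  20.] [ 0.4651 -0.2083  0.064 ] z106 [ 0.4575 -0.2043  0.106 ]
red/or [212 171  15  42 559] [183.  94.  26.] [ 0.4975 -0.2119  0.064 ] z106 [ 0.4857 -0.2075  0.106 ]
red/or [316 182  29  12 309] [133.  99.  44.] [ 0.4941 -0.0981  0.064 ] z106 [ 0.4828 -0.1084  0.106 ]
red/or [263 212   2  12  23] [196.  40.  35.] [ 0.5269 -0.1658  0.064 ] z106 [ 0.5114 -0.1673  0.106 ]
red/or [287 240  19  17 256] [145.  80.  25.] [ 0.5618 -0.1302  0.064 ] z106 [ 0.5417 -0.1363  0.106 ]
```

View pics/w5.png

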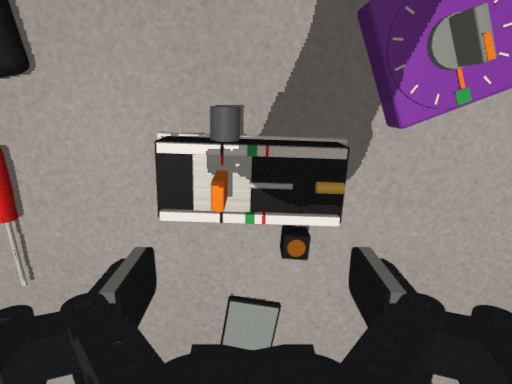

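The shutter unit is at about (253,180) in the picture, with green marks at (252,151) and (249,218) and the tab at (219,191). The half mark is therefore at (0.491,-0.179), the yaw is about -2°, and the tab is at (0.490,-0.209), which agrees with the network. I'll descend over the tab and grip.

Request:
send_rows(moves=[0.065,-0.165,-0.8,0,0,-0.03,-1,0.065,-0.165,-0.8,0,0,-0.03,-1,0.065,-0.165,-0.8,0,0,-0.03,-1,0.065,-0.165,-0.8,0,0,-0.03,-1,0.065,-0.165,-0.8,0,0,-0.03,-1,0.065,-0.165,-0.8,0,0,-0.03,-1,0.065,-0.165,-0.8,0,0,-0.03,-1,0.065,-0.165,-0.8,0,0,-0.03,-1], squeeze=40)

```text
time: 12.55
ee_pos: [0.4902, -0.2097, 0.0857]
tcp_rot: [-180.0, 0.0, 177.8]
wrist_force: [0.3, 0.7, 0.2]
opening: 0.0856
grasp_force: 0.0
```

Request:
send_rows(moves=[0,0,-0.5,0,0,0,-1,0,0,-0.2,0,0,0,-1,0,0,0,0,0,0,1,0,0,0,0,0,0,1,0,0,0,0,0,0,1,0,0,0,0,0,0,1,0,0,0,0,0,0,1,0,0,0,0,0,0,1])

```text
time: 13.55
ee_pos: [0.4904, -0.2081, 0.0693]
tcp_rot: [179.8, 0.0, 177.9]
wrist_force: [0.4, 10.4, 5.1]
opening: 0.0116
grasp_force: 41.5
```

Request:
send_rows(moves=[0.007,0.2,0,0,0,0,1,0.007,0.2,0,0,0,0,1,0.007,0.2,0,0,0,0,1,0.007,0.2,0,0,0,0,1,0.007,0.2,0,0,0,0,1,0.007,0.2,0,0,0,0,1,0,0,0,0,0,0,1,0,0,0,0,0,0,1])

```text
time: 14.55
ee_pos: [0.4914, -0.1804, 0.0693]
tcp_rot: [-179.9, 0.0, 177.8]
wrist_force: [-1.6, -6.8, 4.5]
opening: 0.0114
grasp_force: 41.7
```

```bash
python3 - <<'E'
from h import *
c=bot.camera("wrist"); im=c["color"]; s=bot.camera("side")
a=cv2.resize(im[60:260,130:390,::-1],(780,600),interpolation=cv2.INTER_CUBIC); cv2.imwrite("pics/w6.png",a)
print([at(c,r["pixel"],.064).round(4) for r in bot.landmark_of("wrist","half_mark")[:1]])
hsv=cv2.cvtColor(im,cv2.COLOR_RGB2HSV)
for nm,m,z in(("green",(abs(hsv[...,0].astype(int)-60)<20)&(hsv[...,1]>120)&(hsv[...,2]>40),.064),("red",((hsv[...,0]<8)|(hsv[...,0]>172))&(hsv[...,1]>130)&(hsv[...,2]>60),.064)):
    n,l,st,ce=cv2.connectedComponentsWithStats(m.astype(np.uint8))
    for i in range(1,n):
        if st[i,4]>8 and 130<ce[i][0]<390: print(nm,st[i],ce[i].round(1),at(c,ce[i],z).round(4),at(c,ce[i],.060).round(4))
E
```

```text
[array([ 0.4914, -0.1806,  0.064 ])]
green [248 163  20  26 502] [257.5 175.9] [ 0.4551 -0.1779  0.064 ] [ 0.4561 -0.1779  0.06  ]
red [286 163   8  26 150] [289.7 175.6] [ 0.4556 -0.163   0.064 ] [ 0.4565 -0.1626  0.06  ]
red [250 190   5  19  95] [252. 199.] [ 0.4662 -0.1809  0.064 ] [ 0.4674 -0.181   0.06  ]
```

View pics/w6.png

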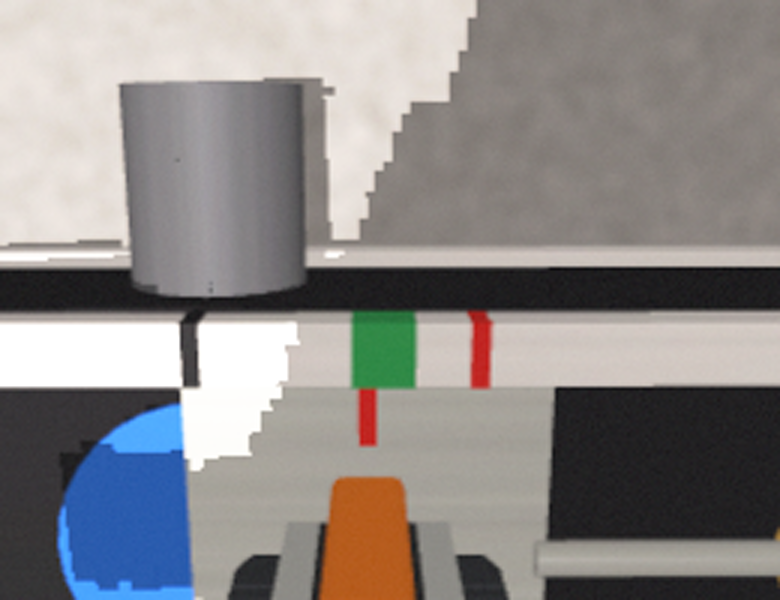

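The red pointer line at (252,199) is inside the green band but about 2.6 mm short of its middle (257.5,176). The blue disc seems to be the aperture uncovered by the blade. I'll nudge it 2.5 mm and hold.

Request:
send_rows(moves=[0,0.05,0,0,0,0,1,0,0.05,0,0,0,0,1,0,0,0,0,0,0,1,0,0,0,0,0,0,1,0,0,0,0,0,0,1,0,0,0,0,0,0,1,0,0,0,0,0,0,1,0,0,0,0,0,0,1])

```text
time: 15.7
ee_pos: [0.4915, -0.1781, 0.0693]
tcp_rot: [-179.9, 0.1, 177.8]
wrist_force: [-0.5, -7.0, 4.4]
opening: 0.0119
grasp_force: 41.7
```

```bash
python3 - <<'E'
from h import *
c=bot.camera("wrist"); im=c["color"]; hsv=cv2.cvtColor(im,cv2.COLOR_RGB2HSV)
for nm,m,z in(("green",(abs(hsv[...,0].astype(int)-60)<20)&(hsv[...,1]>120)&(hsv[...,2]>40),.064),("red",((hsv[...,0]<8)|(hsv[...,0]>172))&(hsv[...,1]>130)&(hsv[...,2]>60),.060)):
    n,l,st,ce=cv2.connectedComponentsWithStats(m.astype(np.uint8))
    for i in range(1,n):
        if st[i,4]>8 and 130<ce[i][0]<390: print(nm,ce[i].round(1),at(c,ce[i],z).round(4))
t=bot.camera("top"); save(t,"t2.png"); print([(k,at(t,r["pixel"],0).round(3)) for k in("filter_cube","bead_jar") for r in bot.landmark_of("top",k)[:1]])
E
```

```text
green [252.5 175.9] [ 0.4551 -0.1779  0.064 ]
red [284.5 175.7] [ 0.4565 -0.1627  0.06  ]
red [252. 199.] [ 0.4675 -0.1786  0.06  ]
[('filter_cube', array([ 0.49 , -0.176,  0.   ])), ('bead_jar', array([0.606, 0.225, 0.   ]))]
```

The pointer is now within 0.5 mm of the band's middle and has held still for 0.75 s. Handing in.

```bash
python3 -c "
from workcell import bot
print(bot.job_done())"
```

```text
the job is handed in; nothing more can be done
None
```

I handed the job in with the tare knob let go at zero and the shutter still gripped about 30 mm open, mid-band; the judge's verdict wasn't shown.

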